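# Slide the bird dish to the photo mat

### The arm

A 6-joint arm with a two-finger parallel gripper is mounted at the origin on the work surface. World frame = base frame: x ahead of the robot, y to its left, z up, the work surface at z = 0. Lengths are in m, angles in degrees, forces in N, time in s.
With the tool pointing down it reaches from about 0.4 to 0.825 m from the base axis. Payload 7 kg.
Tool frame: the origin (TCP) lies on the front face of the gripper's body, between the roots of the fingers; the fingertips stand 66 mm ahead of it and the grasp point (between the pads) lies 47 mm ahead of it (nose_length is the distance from the TCP to the fingertips, in m); y points along the fingers, z is the direction in which the jaws open and shut, and the axes are right-handed (so a half turn about y gives the same grasp; the last joint's range is limited). The gripper opens to 88 mm and grips with 3 to 60 N. Pads are 19 mm wide; open, the fingers measure 130 mm over their backs; the gripper's body (78 mm by 193 mm) begins 47 mm behind the grasp point.
Start: joints at [91.564, 20.546, 0.682, 0, -70.136, -16.507], TCP at [0.174, 0.652, 0.292] pointing down, gripper open.
Joint ranges: [-176.03, 176.03], [-82.01, 121.73], [-58.28, 71.71], [-173.87, 95.51], [-174.79, -0.11], [-173.66, 173.66]. Speed limits (degrees/s): [136.94, 136.94, 172.46, 180, 180, 180].

### API

Orientations are given as [roll, pitch, yaw] about the fixed x, y, z axes, in that order (R = Rz(yaw) Ry(pitch) Rx(roll)).
In Python, from plant import get_state, capture, close_job, nose_length gives the robot as it stands.
- The arm moves only by the tool apply_moves, never from a script. Its argument "rows" is a list of rows, each a list of 2 entries, a list of its own where there are three numbers: the shift along the tool's x, y, z in m, then the turn about the tool's y in degrees. In form: [[[tx, ty, tz], yaw], ...]. A call has 1 to 20 rows; each row is the pose to reach, as a shift and turn from the pose commanded when the call began, along the tool's axes at that moment; what a row does not reach only later rows make up. A row lasts 1/8 s, in which the tool goes at most 62.5 mm and 10.7 degrees, less where a joint would pass 70% of its speed; a pose out of reach is approached as far as the arm can. A call with a gripper value outside its range is refused whole. "gripper" is the opening, from 0 (shut) to 1 (fully open), set as the call begins (left out, the last holds). The fingers move at their own pace and stop on an object; "grip_force" is the grip in N (left out, the last holds). Time passes only in rows, so rows that repeat a pose let the fingers close. It gives the time, the measured TCP pose, the force and the opening at its end, in the units of the state.
- get_state(): the state, without advancing time (a new reading comes with each control period).
- capture(name): name is "side" or "top" or "wrist"; returns a dict with "pixels" (420x560x3 uint8, blue, green, red), "z_map" (420x560 float32, m along the optical axis (not along the pixel's ray), 0 where there is no reading), "intrinsics" (3x3 intrinsics, pixels), "D" ([k1, k2, p1, p2, k3] as OpenCV has them; the pictures are not rectified), "rvec" (rotation vector, rad) and "tvec" (3), from world to camera coordinates, as OpenCV has them; the wrist camera has in their place "mount" (4x4, takes a point from camera to tool coordinates, whose origin is the TCP and whose axes are the tool frame's). Camera axes: x right, y down, z forward; pixel columns grow to the right and rows downward; lengths in m; the calibration is good to about 2 mm. A picture is of the moment at which its call begins: read the wrist's pose just before it.
- close_job(): hands the job in, once; it reports no verdict.
The state is a dict: "time_s": time; "joints": joint angles; "qd": joint speeds; "joint_torque": joint torques, N m; "tcp_pos": TCP position; "eef_rot": TCP orientation; "contact_force": force on the tool from outside, world axes, zero at the start; "moment": the same for the moment, N m; "gripper_width": finger opening in m.
Only numpy, scipy, OpenCV 4.12 (cv2) and the standard library are available. Lean on these libraries where they do the work, as an engineer would, in place of code of your own. Each camera call takes 0.05 s, during which the arm holds its last target.

### The job

Slide the low round dish with the little bird on its rim along the table, through the gap between the egg-cup tray and the covered butter dish, until it stands wholly on the round grey photo mat on the other side, and let go of it. Keep the dish flat on the table all the way, and let neither it nor the robot touch the tray or the butter dish.

Things in the scene. Friction and masses are not known exactly. Their poses are not given: they have to be found in the camera images.
- bird_dish: Loose round pale dish, open on top, 0.35 kg, left or right of the tray. Outside 120 mm across, 34 mm high; inside 106 mm across, floor 6 mm up: fingers lowered inside can push its wall. On its rim a bare clay bird, 30 mm long, 48 to 65 mm from the axis, top 60 mm up. A like dish without bird is a bystander. Origin: centre of underside; z up, x to the bird.
- eggcup_tray: Fixed dark wooden tray with six egg cups, 180 mm long (its x) by 90 mm (its y), 65 mm high over all, standing between dish and mat. Origin: centre of underside; x along its length away from the robot, z up. The gap begins at its far end, 90 mm from the origin along +x. All other pots stand clear of direct lines dish - 130 mm beside the gap's middle - through it - 130 mm past it - mat.
- butter_dish: Fixed pale oblong covered butter dish, 95 mm (its x) by 175 mm (its y), 66 mm high, beyond the tray's far end, square to it. Its axes are parallel to the tray's; its face towards the gap is 47 mm from the origin along -x. The clear gap between it and the tray is about 195 to 215 mm. Origin: centre of underside; z up.
- photo_mat: Round grey mat lying flat on the table on the tray's other side from the dish, 170 mm in diameter, under 1 mm thick; the dish slides over it as over bare table, with no step. Origin: its centre, on the table; z up. The dish stands wholly on it when their centres are within 25 mm.
Mind the look-alikes: they are no part of the job. Leave any purple or yellow look-alike of the bird_dish alone.

How it is judged:
By the outcome, as a careful person would: the job done as asked, in the order asked, and still so for the second after the job is handed in, with the robot touching nothing.
It also fails if it takes over 43 s, if anything falls off the work surface, if the arm or the gripper's body presses on something with over 40 N, if the wrist force passes 120 N, or if a joint passes its speed limit or range.

## Working session

There is one attempt and no reset: what is moved stays moved. The work goes in short steps, Python scripts to look and compute and a tool call to move; the robot and the scene stay as the last step left them, time stands still between calls to the robot, and variables do not carry over. Pictures are saved under pics/ and viewed, and the job is handed in when it is done.

Besides the shell and the picture viewer there is one more tool, called after "Request:" as name(argument=value, ...) on one line, values as JSON. apply_moves: Moves the arm, as the interface text tells. Its arguments: {"type":"object","properties":{"rows":{"type":"array"},"gripper":{"type":"number"},"grip_force":{"type":"number"}},"required":["rows"]}

```bash
mkdir -p pics; ls
python3 - <<'E'
from plant import get_state, capture, nose_length
import cv2,numpy as np
s=get_state();print(s, nose_length if not callable(nose_length) else nose_length())
for n in("top","side"):
    c=capture(n);cv2.imwrite(f"pics/{n}0.png",c["pixels"]);np.savez(f"{n}0.npz",**c)
    print(n,c["intrinsics"],c["D"],c["rvec"],c["tvec"])
E
```

```text
pics
{'time_s': 0.0, 'joints': array([ 9.15638925e+01,  2.05902441e+01,  6.34391484e-01, -2.12966673e-02,
       -7.01346330e+01, -1.65048553e+01]), 'qd': array([ 0.0041748 ,  0.09006679,  0.08358198, -0.00634792, -0.05273045,
        0.00909105]), 'joint_torque': array([-1.19388413e-03, -5.82722390e+01,  2.93061054e+01,  6.99684530e+00,
        7.01167941e-03, -1.68958773e-04]), 'tcp_pos': array([0.17396661, 0.65180847, 0.29123703]), 'eef_rot': array([-8.99075545e+01,  6.51390211e-03,  1.65051790e+02]), 'contact_force': array([ 0.08359984, -0.83105961,  0.18405711]), 'moment': array([0.02901776, 0.03985054, 0.05988623]), 'gripper_width': 0.08767166504380476} 0.0656
top [[381.793267     0.         274.43374364]
 [  0.         381.793267   204.7757572 ]
 [  0.           0.           1.        ]] [-0.06813854  0.          0.          0.          0.        ] [ 2.14311213 -2.11377872  0.21791588] [0.14707864 0.48666879 1.15259759]
side [[441.08893261   0.         279.30534292]
 [  0.         441.08893261 204.56845191]
 [  0.           0.           1.        ]] [0.00577063 0.         0.         0.         0.        ] [ 2.1215797  -0.46611155  0.23484677] [-0.37111831  0.2207451   1.06124526]
```

View pics/top0.png

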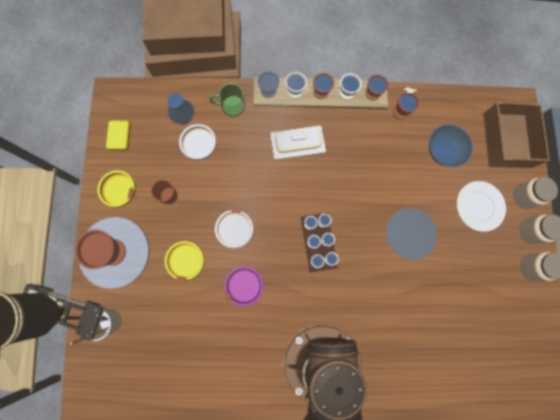

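View pics/side0.png

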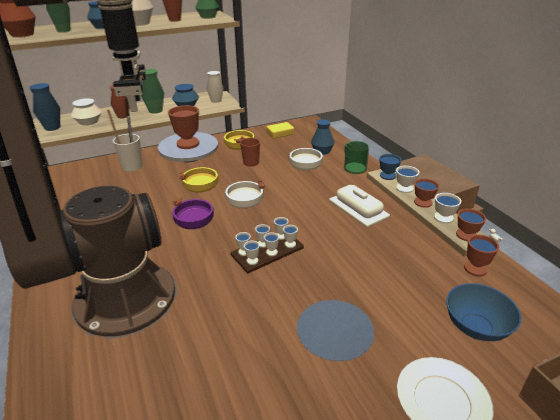

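The pale candidates in the top view are at (234,229), which seems to have a bird at (236,211), and (198,141), which seems plain. There are also yellow dishes at (116,188) and (184,260) and a purple one at (244,286). The tray is at about (320,242), the butter dish at (298,142) and the mat at (411,233). I'll enlarge to confirm.

```bash
cat > h.py <<'E'
import numpy as np,cv2
def load(n): return dict(np.load(n))
def ray(c,uv,z=None,plane=None):
    p=cv2.undistortPoints(np.array(uv,float).reshape(-1,1,2),c["intrinsics"],c["D"]).reshape(-1,2)
    R=cv2.Rodrigues(c["rvec"])[0];t=c["tvec"].ravel()
    d=np.c_[p,np.ones(len(p))]
    C=-R.T@t; D=d@R
    if plane is not None: s=((plane-C[2])/D[:,2])[:,None]
    else: s=np.asarray(z).reshape(-1,1)
    return C+D*s
def cloud(c):
    H,W=c["z_map"].shape
    v,u=np.mgrid[:H,:W]
    P=ray(c,np.c_[u.ravel(),v.ravel()],z=c["z_map"].ravel()).reshape(H,W,3)
    P[c["z_map"]==0]=np.nan
    return P
def proj(c,P): return cv2.projectPoints(np.array(P,float).reshape(-1,1,3),c["rvec"],c["tvec"],c["intrinsics"],c["D"])[0].reshape(-1,2)
E
python3 - <<'E'
from h import *
c=load("top0.npz");s=load("side0.npz")
a=cv2.resize(c["pixels"][100:300,150:450],None,fx=2.6,fy=2.6,interpolation=cv2.INTER_CUBIC);cv2.imwrite("pics/topcrop.png",a)
b=cv2.resize(s["pixels"][130:280,150:400],None,fx=3,fy=3,interpolation=cv2.INTER_CUBIC);cv2.imwrite("pics/sidecrop.png",b)
P=cloud(c)
for n,(u,v) in dict(dish=(234,229),mat=(411,233),plain=(198,141),table=(280,200)).items(): print(n,P[v,u])
E
```

```text
dish [0.41161011 0.28197862 0.00261882]
mat [ 0.40654497 -0.29368314 -0.00132527]
plain [0.70715395 0.41290671 0.00261412]
table [5.09326024e-01 1.35191177e-01 3.67837969e-04]
```

View pics/topcrop.png

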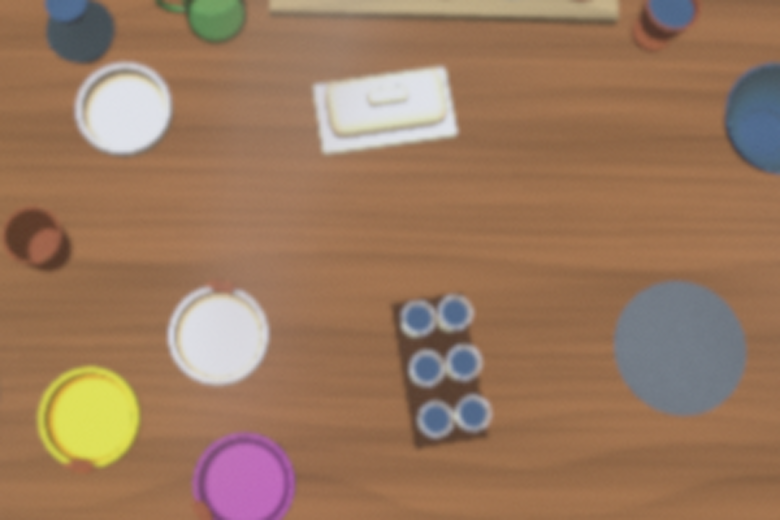

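View pics/sidecrop.png

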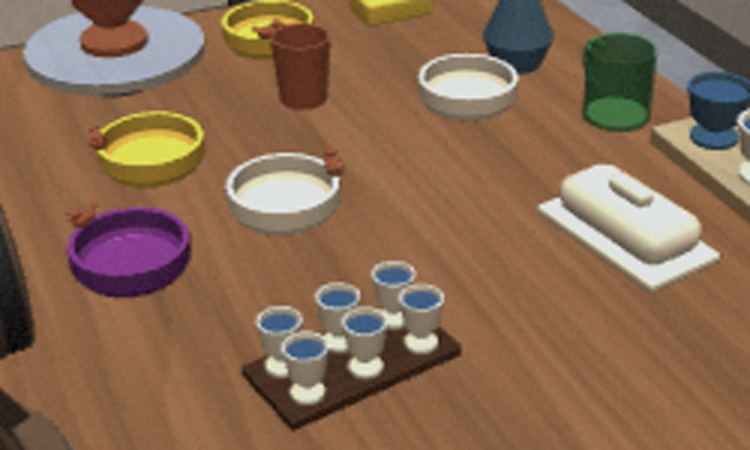

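Confirmed: the pale dish at top (234,229) carries a clay bird on its +x side, at crop (220,287). The one at (198,141) is plain and the others are yellow or purple. Next I measure the poses from the two views.

Run:
```python
from h import *
from scipy.optimize import least_squares
c=load("top0.npz");s=load("side0.npz")
P=cloud(c);S=cloud(s)
def circ(p):
    f=lambda q:np.hypot(p[:,0]-q[0],p[:,1]-q[1])-q[2]
    return least_squares(f,[*p.mean(0)[:2],.06],loss='soft_l1',f_scale=.003).x
for nm,A in(("top",P),("side",S)):
    q=A.reshape(-1,3)
    def box(cx,cy,r,z0,z1):
        m=(np.hypot(q[:,0]-cx,q[:,1]-cy)<r)&(q[:,2]>z0)&(q[:,2]<z1);return q[m]
    d=box(.412,.282,.085,.024,.042);print(nm,"dish rim",len(d),circ(d),d[:,2].max())
    b=box(.412,.282,.09,.043,.08);print(" bird",len(b),b.mean(0) if len(b) else 0, b[:,2].max() if len(b) else 0)
    t=box(.38,.08,.14,.008,.09);print(" tray",len(t),t.min(0),t.max(0),cv2.minAreaRect(t[:,:2].astype(np.float32)*1000))
    t=box(.70,.12,.14,.02,.09);print(" butter",len(t),t.min(0),t.max(0),cv2.minAreaRect(t[:,:2].astype(np.float32)*1000))
# tray/plate corners from crop: enlarge
for n,r in (("a",(200,290,280,350)),("b",(115,170,260,340))):
    y0,y1,x0,x1=r;cv2.imwrite(f"pics/c_{n}.png",cv2.resize(c["pixels"][y0:y1,x0:x1],None,fx=8 if n=="b" else 6,fy=8 if n=="b" else 6,interpolation=cv2.INTER_CUBIC))
# mat by colour segmentation
h=cv2.cvtColor(c["pixels"],cv2.COLOR_BGR2LAB).astype(int)
ref=h[233,411];m=((abs(h-ref)*[.5,1,1]).sum(2)<18).astype(np.uint8)
n,l,st,ce=cv2.connectedComponentsWithStats(m);k=l[233,411];print(st[k],ce[k])
v,u=np.nonzero(l==k);w=ray(c,np.c_[u,v],plane=0.);print("mat",w.mean(0),w.max(0)-w.min(0),(w.max(0)+w.min(0))/2)
h=cv2.cvtColor(s["pixels"],cv2.COLOR_BGR2LAB).astype(int)
ref=h[330,335];m=((abs(h-ref)*[.5,1,1]).sum(2)<18).astype(np.uint8)
n,l,st,ce=cv2.connectedComponentsWithStats(m);k=l[330,335]
v,u=np.nonzero(l==k);w=ray(s,np.c_[u,v],plane=0.);print("mat side",w.mean(0),w.max(0)-w.min(0))
```

```text
top dish rim 258 [0.41032468 0.28047583 0.05616897] 0.04157776930758339
 bird 43 [0.46641216 0.27791161 0.05092744] 0.05974635657129834
 tray 1547 [ 0.28132193 -0.04027396  0.00805002] [0.47035615 0.12141373 0.06881013] ((369.0668640136719, 42.654930114746094), (180.364990234375, 154.5816650390625), 9.407791137695312)
 butter 965 [0.66295883 0.00335106 0.02048648] [0.83804263 0.15470031 0.06895581] ((757.17724609375, 86.12931823730469), (174.4886016845703, 150.04562377929688), 8.790101051330566)
side dish rim 266 [0.41131348 0.27653424 0.05633706] 0.04153380911038984
 bird 33 [0.46696055 0.27453829 0.04942069] 0.056830255024100995
 tray 2071 [ 0.28140262 -0.04533188  0.00806167] [0.46889602 0.21804523 0.06763483] ((362.31854248046875, 84.9432144165039), (180.96075439453125, 248.39447021484375), 10.315469741821289)
 butter 894 [ 0.66284473 -0.00278482  0.0201943 ] [0.83894587 0.14550863 0.06878296] ((750.989013671875, 71.43224334716797), (176.10830688476562, 148.27711486816406), 0.09101925045251846)
[ 386  208   51   52 2013] [411.08693492 233.46994536]
mat [ 4.05081080e-01 -2.93551640e-01 -1.10305318e-19] [1.67144442e-01 1.67306376e-01 2.22044605e-16] [ 4.05739880e-01 -2.93732707e-01 -1.11022302e-16]
mat side [ 4.06130672e-01 -2.99505978e-01  9.13763806e-20] [1.68549861e-01 1.67923200e-01 2.22044605e-16]
```

View pics/c_a.png

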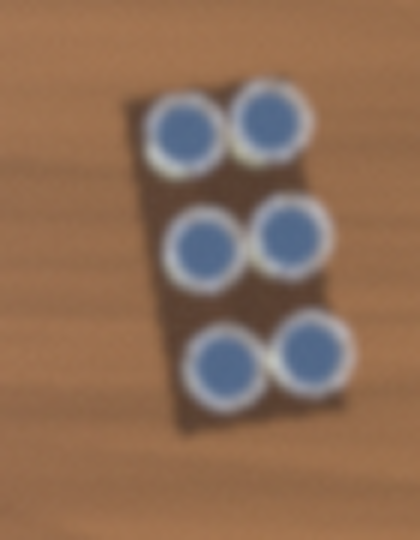

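View pics/c_b.png

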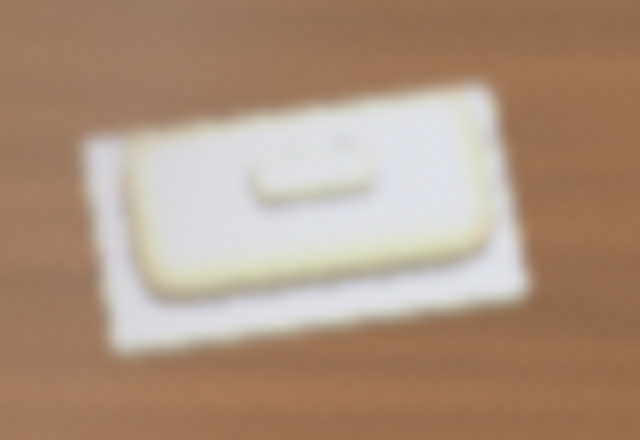

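In the tray crop the corners are at (128,102), (183,432), (345,403) and (290,75). In the butter crop the plate corners are at (112,352), (530,296), (490,82) and (85,142). I'll convert these and cross-check against the side view.

Run:
```python
from h import *
c=load("top0.npz");s=load("side0.npz")
def full(l,f,b): return (np.array(l,float)+.5)/f-.5+b
T=full([(128,102),(290,75),(345,403),(183,432)],6,(280,200))
B=full([(85,142),(490,82),(530,296),(112,352)],8,(260,115))
sT=full([(245,370),(367,300),(460,350),(294,426)],3,(150,130))
sB=full([(540,209),(603,165),(718,253),(654,285)],3,(150,130))
for nm,px,cc,z in(("tray top",T,c,.012),("tray side",sT,s,.008),("butter top",B,c,.010),("butter side",sB,s,.008)):
    w=ray(cc,px,plane=z)[:,:2]*1000
    r=cv2.minAreaRect(w.astype(np.float32)); print(nm,w.round(0).tolist(),r)
```

```text
tray top [[454.0, 68.0], [470.0, -19.0], [295.0, -46.0], [280.0, 39.0]] ((374.5626525878906, 9.781513214111328), (177.95932006835938, 88.6993408203125), 9.393898963928223)
tray side [[283.0, 34.0], [422.0, 82.0], [469.0, -22.0], [296.0, -52.0]] ((372.664306640625, 17.25261688232422), (175.20640563964844, 110.85824584960938), 9.940353393554688)
butter top [[739.0, 171.0], [769.0, -0.0], [675.0, -16.0], [647.0, 158.0]] ((707.8761596679688, 78.79328155517578), (96.05186462402344, 176.1233367919922), 9.264242172241211)
butter side [[650.0, 149.0], [757.0, 197.0], [770.0, 4.0], [683.0, -14.0]] ((720.09326171875, 91.45439910888672), (114.2959213256836, 192.25457763671875), 11.195937156677246)
```

```bash
cat > mv.py <<'E'
import numpy as np
from scipy.spatial.transform import Rotation as Ro
from plant import get_state
def tool(*pts):
    s=get_state();R=Ro.from_euler('xyz',s["eef_rot"],degrees=True).as_matrix()
    print(s["time_s"],s["tcp_pos"].round(4),s["eef_rot"].round(2),s["contact_force"].round(1),s["gripper_width"])
    for p in pts: print(p,(R.T@(np.array(p)-s["tcp_pos"])).round(4))
E
python3 -c "
from mv import *
tool((.411,.279,.25),(.411,.279,.16),(.411,.279,.082))"
```

```text
0.1 [0.174  0.6518 0.2913] [-8.9910e+01  1.0000e-02  1.6505e+02] [-0.2  0.6 -0. ] 0.08768497170599242
(0.411, 0.279, 0.25) [-0.3252  0.0418  0.299 ]
(0.411, 0.279, 0.16) [-0.3252  0.1318  0.2989]
(0.411, 0.279, 0.082) [-0.3252  0.2098  0.2988]
```

Request:
apply_moves(rows=[[[-0.02, 0, 0.02], -2], [[-0.05, 0, 0.045], -4], [[-0.08, 0, 0.075], -7], [[-0.115, 0.005, 0.105], -10], [[-0.15, 0.01, 0.14], -13], [[-0.185, 0.015, 0.17], -16], [[-0.22, 0.02, 0.2], -19], [[-0.25, 0.025, 0.23], -22], [[-0.28, 0.03, 0.258], -24], [[-0.305, 0.035, 0.28], -24.4], [[-0.32, 0.04, 0.294], -24.4], [[-0.325, 0.04, 0.299], -24.4], [[-0.325, 0.04, 0.299], -24.4], [[-0.325, 0.04, 0.299], -24.4]], gripper=0.4, grip_force=5)

```text
time_s: 1.85
tcp_pos: [0.4108, 0.2801, 0.2523]
eef_rot: [-90.0, 0.0, -170.5]
contact_force: [-0.4, -0.3, -0.4]
gripper_width: 0.035
```

Run:
```python
from mv import *
from h import *
from plant import capture
tool((.411,.279,.082))
w=capture("wrist");print(w["mount"]);np.savez("w1.npz",**w)
t=capture("top");np.savez("top1.npz",**t)
s=capture("side");np.savez("side1.npz",**s)
cv2.imwrite("pics/w1.png",w["pixels"]);cv2.imwrite("pics/s1.png",cv2.resize(s["pixels"][60:260,120:400],None,fx=2.6,fy=2.6))
```

```text
1.85 [0.4108 0.2801 0.2523] [-9.0020e+01  1.0000e-02 -1.7051e+02] [-0.4 -0.3 -0.4] 0.035023012526347576
(0.411, 0.279, 0.082) [0.     0.1703 0.0011]
[[-7.99730347e-04  9.60505551e-01  2.78259677e-01 -7.57278467e-02]
 [-8.51455938e-04 -2.78260319e-01  9.60505320e-01 -9.21873445e-02]
 [ 9.99999318e-01  5.31219399e-04  1.04036138e-03  1.47827059e-03]
 [ 0.00000000e+00  0.00000000e+00  0.00000000e+00  1.00000000e+00]]
```

View pics/w1.png

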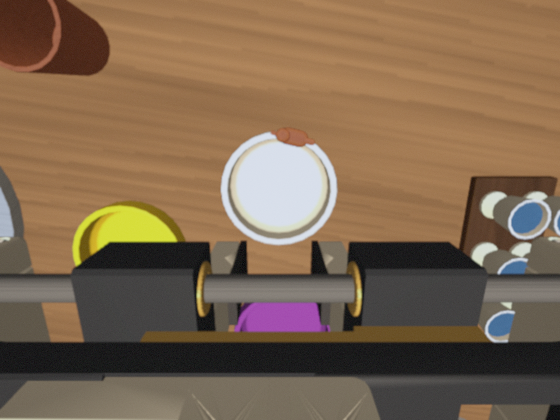

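View pics/s1.png

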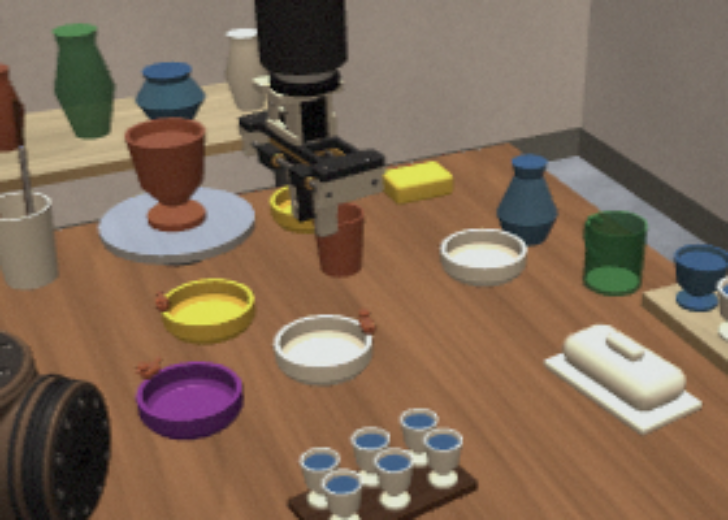

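The wrist view shows the dish rim centred at about (279,187) with the bird at (292,136), and the two fingers (roots dark) at (228,250) and (330,250). I'll cross-check the dish centre and tool position from the wrist view.

Run:
```python
from h import *
from mv import *
w=load("w1.npz");s=get_state()
R=Ro.from_euler('xyz',s["eef_rot"],degrees=True).as_matrix()
T=np.eye(4);T[:3,:3]=R;T[:3,3]=s["tcp_pos"];M=np.linalg.inv(T@w["mount"])
w["rvec"]=cv2.Rodrigues(M[:3,:3])[0];w["tvec"]=M[:3,3]
# rim pixels: outer left 221,187 right 337,187 top 279,131 bottom 279,245
print(ray(w,[(221,187),(337,187),(279,131),(279,245)],plane=.034).round(4))
P=cloud(w);q=P.reshape(-1,3)
m=(np.hypot(q[:,0]-.411,q[:,1]-.279)<.075)
d=q[m&(q[:,2]>.026)&(q[:,2]<.04)]
from scipy.optimize import least_squares
f=lambda k:np.hypot(d[:,0]-k[0],d[:,1]-k[1])-k[2]
print(least_squares(f,[.411,.279,.056],loss='soft_l1',f_scale=.003).x,len(d))
b=q[m&(q[:,2]>.045)&(q[:,2]<.07)];print("bird",b.mean(0),b[:,2].max(),len(b))
# depth near fingers in wrist view in tool coords
v,u=np.nonzero(w["z_map"]>0)
Q=(P[v,u]-s["tcp_pos"])@R
k=(Q[:,1]>0.005)&(Q[:,1]<.075)&(abs(Q[:,0])<.03)&(abs(Q[:,2])<.08)
print(len(Q[k]),Q[k].min(0) if k.any() else 0,Q[k].max(0) if k.any() else 0)
kk=k&(Q[:,1]>.03);print(kk.sum(),np.percentile(Q[kk],[1,50,99],axis=0) if kk.any() else 0)
zz=Q[k];print(np.percentile(abs(zz[:,2]),[1,10,50,90,99]))
# top view dish
t=load("top1.npz");cv2.imwrite("pics/t1.png",t["pixels"])
```

```text
[[0.407  0.3375 0.034 ]
 [0.4267 0.2204 0.034 ]
 [0.4719 0.2883 0.034 ]
 [0.3536 0.2683 0.034 ]]
[0.41373401 0.27921199 0.05567514] 2237
bird [0.46957829 0.27569387 0.05071914] 0.05898931671274349 498
3272 [-0.01295202  0.0050406  -0.03183495] [0.01060832 0.06704266 0.0349447 ]
2126 [[-0.01250379  0.03035684 -0.03098274]
 [-0.01156053  0.04644917 -0.0158919 ]
 [ 0.00623146  0.06534633  0.03403908]]
[0.01597391 0.01696015 0.02203208 0.02944609 0.03377766]
```

Run:
```python
from h import *
t=load("top1.npz");cv2.imwrite("pics/t1c.png",cv2.resize(t["pixels"][150:330,130:370],None,fx=3,fy=3))
```

```text
(no output)
```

View pics/t1c.png

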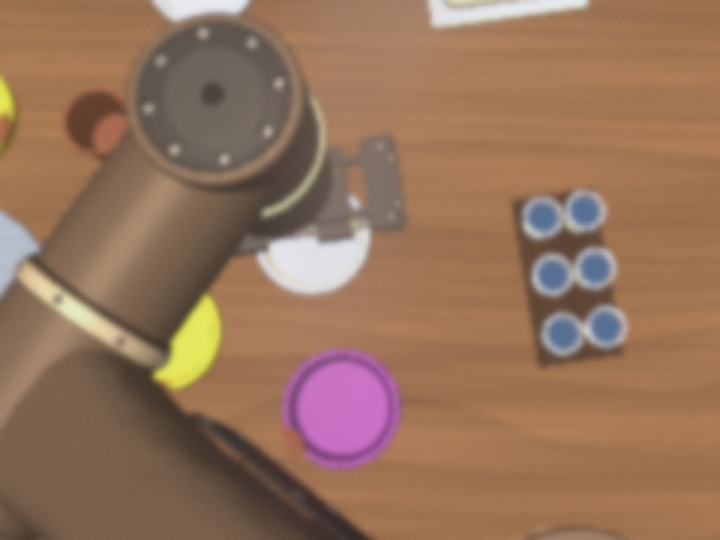

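The three views agree on the dish centre, (0.412±0.002, 0.279±0.002), with the bird on the +x side and clear of the fingers. I'll descend, then open inside.

Request:
apply_moves(rows=[[[-0.002, 0.025, 0.001], 0], [[-0.002, 0.06, 0.001], 0], [[-0.002, 0.095, 0.001], 0], [[-0.002, 0.125, 0.001], 0], [[-0.002, 0.15, 0.001], 0], [[-0.002, 0.165, 0.001], 0], [[-0.002, 0.17, 0.001], 0], [[-0.002, 0.17, 0.001], 0], [[-0.002, 0.17, 0.001], 0]])

```text
time_s: 3.12
tcp_pos: [0.4134, 0.2793, 0.0829]
eef_rot: [-90.0, 0.1, -170.5]
contact_force: [-0.6, -0.1, 0.5]
gripper_width: 0.0349
```

Request:
apply_moves(rows=[[[0, 0, 0], 0], [[0, 0, 0], 0], [[0, 0, 0], 0], [[0, 0, 0], 0], [[0, 0, 0], 0]], gripper=0.64)

```text
time_s: 3.75
tcp_pos: [0.4131, 0.2788, 0.0821]
eef_rot: [-90.0, -0.0, -170.5]
contact_force: [-0.1, 0.8, 0.2]
gripper_width: 0.056
```

Run:
```python
from mv import *
from h import *
from plant import capture
tool((.412,.279,.082))
w=capture("wrist");s=capture("side")
cv2.imwrite("pics/w2.png",w["pixels"]);cv2.imwrite("pics/s2.png",cv2.resize(s["pixels"][60:260,120:400],None,fx=2.6,fy=2.6))
```

```text
3.75 [0.4131 0.2788 0.0821] [ -90.     -0.   -170.54] [-0.1  0.8  0.2] 0.05604368601447049
(0.412, 0.279, 0.082) [ 0.001   0.0001 -0.0004]
```

View pics/w2.png

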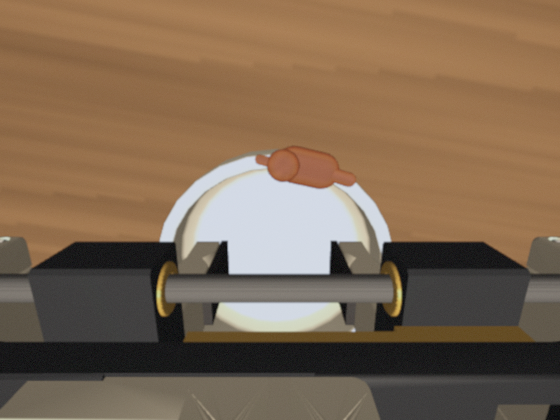

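View pics/s2.png

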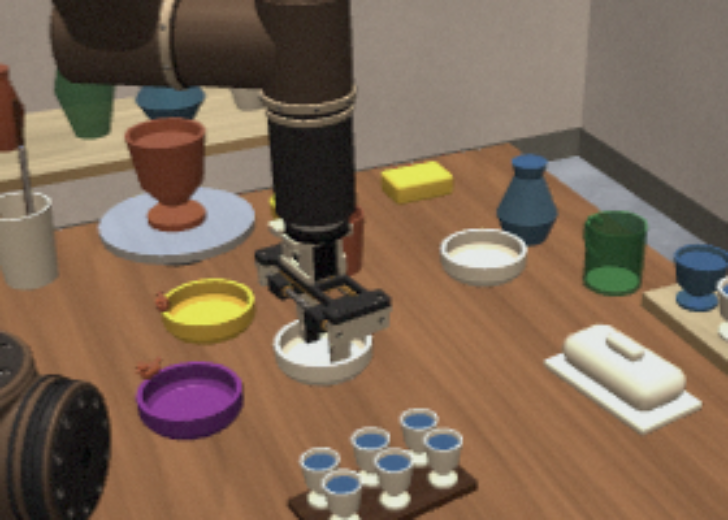

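The fingers are inside the dish, nothing touching, and the gripper body is clear of the bird. Leg 1 goes to the gap's near side.

Request:
apply_moves(rows=[[[-0.003, 0, 0.003], 0], [[-0.009, 0, 0.01], 0], [[-0.016, 0, 0.018], 0], [[-0.024, 0, 0.026], 0], [[-0.032, 0, 0.035], 0], [[-0.04, 0, 0.044], 0], [[-0.048, 0, 0.052], 0], [[-0.056, 0, 0.061], 0], [[-0.064, 0, 0.07], 0], [[-0.072, 0, 0.079], 0], [[-0.08, 0, 0.088], 0], [[-0.088, 0, 0.097], 0], [[-0.096, 0, 0.105], 0], [[-0.103, 0, 0.112], 0], [[-0.11, 0, 0.119], 0], [[-0.115, 0, 0.125], 0], [[-0.117, 0, 0.128], 0], [[-0.117, 0, 0.128], 0]])

```text
time_s: 6.1
tcp_pos: [0.5498, 0.1715, 0.0821]
eef_rot: [-90.0, 0.0, -170.5]
contact_force: [-0.1, -0.5, 0.4]
gripper_width: 0.0562
```

```bash
cat > look.py <<'E'
import sys
from mv import *
from h import *
from plant import capture
n=sys.argv[1]
tool(*[eval(a) for a in sys.argv[2:]])
st=get_state()
w=capture("wrist");s=capture("side")
R=Ro.from_euler('xyz',st["eef_rot"],degrees=True).as_matrix()
T=np.eye(4);T[:3,:3]=R;T[:3,3]=st["tcp_pos"];M=np.linalg.inv(T@w["mount"])
w["rvec"]=cv2.Rodrigues(M[:3,:3])[0];w["tvec"]=M[:3,3]
from scipy.optimize import least_squares
for nm,c in(("wrist",w),("side",s)):
    q=cloud(c).reshape(-1,3)
    d=q[(np.hypot(*(q[:,:2]-st["tcp_pos"][:2]).T)<.085)&(q[:,2]>.026)&(q[:,2]<.04)]
    # exclude finger zone in tool coords
    t=(d-st["tcp_pos"])@R; d=d[~((abs(t[:,0])<.016)&(abs(t[:,2])<.056))]
    if len(d)<20: continue
    f=lambda k:np.hypot(d[:,0]-k[0],d[:,1]-k[1])-.0562
    k=least_squares(f,st["tcp_pos"][:2],loss='soft_l1',f_scale=.002).x
    print(nm,k.round(4),len(d),"offset tool",((np.r_[k,st["tcp_pos"][2]]-st["tcp_pos"])@R).round(4))
cv2.imwrite(f"pics/w{n}.png",w["pixels"]);cv2.imwrite(f"pics/s{n}.png",s["pixels"])
E
python3 look.py 3 "(.592,-.084,.082)"
```

```text
6.1 [0.5498 0.1715 0.0821] [-8.9990e+01  1.0000e-02 -1.7055e+02] [-0.1 -0.5  0.4] 0.05623658650013203
(0.592, -0.084, 0.082) [3.000e-04 2.000e-04 2.589e-01]
wrist [0.5355 0.1674] 2018 offset tool [ 0.0148 -0.      0.0016]
side [0.5318 0.1644] 172 offset tool [ 0.019 -0.     0.004]
```

View pics/w3.png

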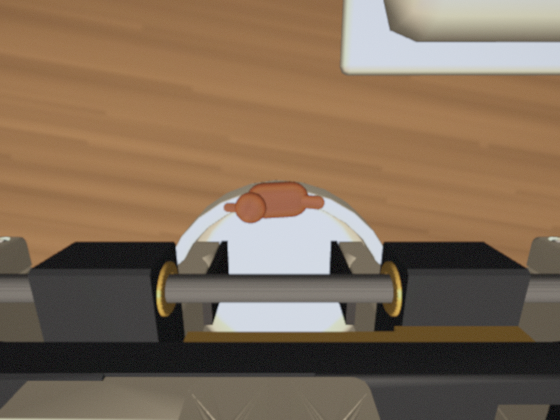

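View pics/s3.png

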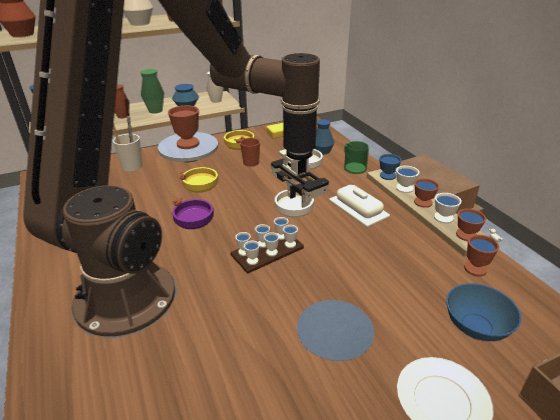

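The dish lags 15 mm along +tool x, so it sits about 7 mm towards the tray from the gap's middle. I'll shift 6 mm in the gap pass to centre it.

Request:
apply_moves(rows=[[[-0.003, 0, 0.004], 0], [[-0.006, 0, 0.012], 0], [[-0.006, 0, 0.022], 0], [[-0.006, 0, 0.034], 0], [[-0.006, 0, 0.046], 0], [[-0.006, 0, 0.058], 0], [[-0.006, 0, 0.07], 0], [[-0.006, 0, 0.08], 0], [[-0.006, 0, 0.088], 0], [[-0.006, 0, 0.09], 0]])

```text
time_s: 7.45
tcp_pos: [0.5704, 0.0835, 0.0822]
eef_rot: [-90.0, 0.0, -170.6]
contact_force: [-0.2, 3.2, 0.1]
gripper_width: 0.0562
```

```bash
python3 look.py 4 "(.592,-.084,.082)"
```

```text
7.45 [0.5704 0.0835 0.0822] [ -90.      0.   -170.57] [-0.2  3.2  0.1] 0.0562376269791258
(0.592, -0.084, 0.082) [0.0061 0.0002 0.1688]
wrist [0.5707 0.0895] 3493 offset tool [-0.0013  0.     -0.0059]
side [0.5684 0.0867] 150 offset tool [ 0.0014 -0.     -0.0035]
```

View pics/w4.png

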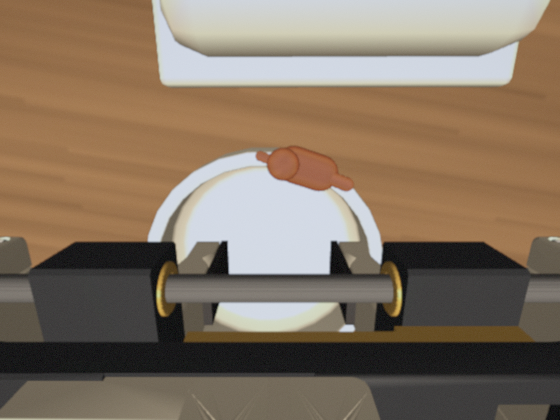

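View pics/s4.png

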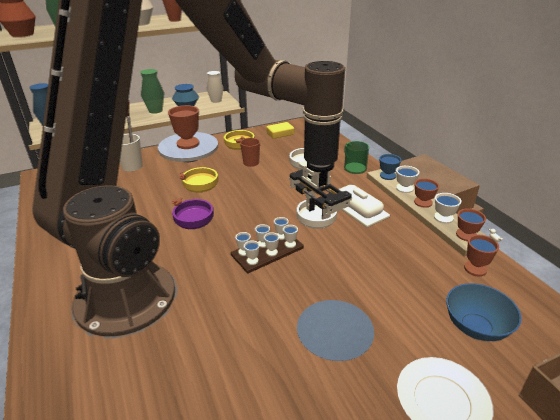

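The dish re-centred itself on the tool. It is clear of both neighbours but about 14 mm towards the butter dish, so I'll steer the tool back 13 mm towards the tray while passing.

Request:
apply_moves(rows=[[[0.001, 0, 0.004], 0], [[0.003, 0, 0.012], 0], [[0.005, 0, 0.022], 0], [[0.007, 0, 0.034], 0], [[0.009, 0, 0.046], 0], [[0.011, 0, 0.058], 0], [[0.013, 0, 0.07], 0], [[0.013, 0, 0.082], 0], [[0.013, 0, 0.094], 0], [[0.013, 0, 0.106], 0], [[0.013, 0, 0.118], 0], [[0.013, 0, 0.13], 0], [[0.013, 0, 0.142], 0], [[0.013, 0, 0.154], 0], [[0.013, 0, 0.164], 0], [[0.013, 0, 0.17], 0], [[0.013, 0, 0.17], 0]])

```text
time_s: 9.68
tcp_pos: [0.5853, -0.0865, 0.082]
eef_rot: [-90.0, -0.0, -170.6]
contact_force: [-0.2, -0.1, 0.2]
gripper_width: 0.0563
```

```bash
python3 look.py 5 "(.405,-.296,.082)"
```

```text
9.675 [ 0.5853 -0.0865  0.082 ] [-8.9990e+01 -2.0000e-02 -1.7058e+02] [-0.2 -0.1  0.2] 0.05627096890589887
(0.405, -0.296, 0.082) [2.121e-01 2.000e-04 1.771e-01]
wrist [ 0.5863 -0.081 ] 3544 offset tool [-0.0019 -0.     -0.0053]
side [ 0.5838 -0.083 ] 195 offset tool [ 0.0008 -0.     -0.0037]
```

View pics/s5.png

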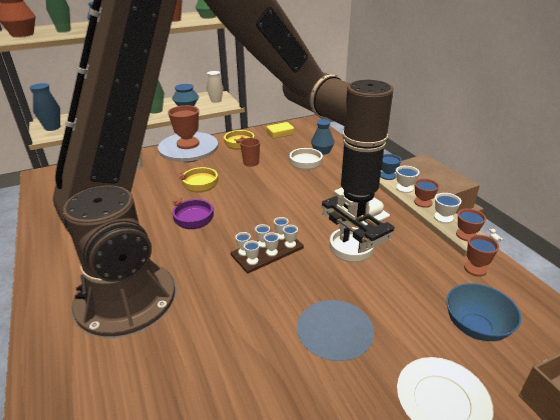

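The dish is through the gap; in the side view it sits at (352,243). Leg 3 takes it to the mat.

Request:
apply_moves(rows=[[[0.004, 0, 0.003], 0], [[0.012, 0, 0.01], 0], [[0.024, 0, 0.019], 0], [[0.036, 0, 0.029], 0], [[0.048, 0, 0.039], 0], [[0.06, 0, 0.049], 0], [[0.073, 0, 0.059], 0], [[0.086, 0, 0.069], 0], [[0.099, 0, 0.08], 0], [[0.112, 0, 0.091], 0], [[0.125, 0, 0.101], 0], [[0.138, 0, 0.112], 0], [[0.151, 0, 0.122], 0], [[0.164, 0, 0.133], 0], [[0.177, 0, 0.143], 0], [[0.19, 0, 0.153], 0], [[0.202, 0, 0.163], 0], [[0.212, 0, 0.172], 0], [[0.22, 0, 0.178], 0], [[0.223, 0, 0.181], 0]])

```text
time_s: 12.28
tcp_pos: [0.3946, -0.3014, 0.0822]
eef_rot: [-90.0, -0.0, -170.6]
contact_force: [1.1, 1.6, -0.5]
gripper_width: 0.0562
```

```bash
python3 look.py 6 "(.405,-.296,.082)"
```

```text
12.275 [ 0.3946 -0.3014  0.0822] [-9.0010e+01 -1.0000e-02 -1.7057e+02] [ 1.1  1.6 -0.5] 0.05619712147072313
(0.405, -0.296, 0.082) [-0.0111  0.0002 -0.0037]
wrist [ 0.4156 -0.3003] 7378 offset tool [-0.0208 -0.      0.0023]
side [ 0.4123 -0.3028] 238 offset tool [-0.0172 -0.      0.0043]
```

View pics/s6.png

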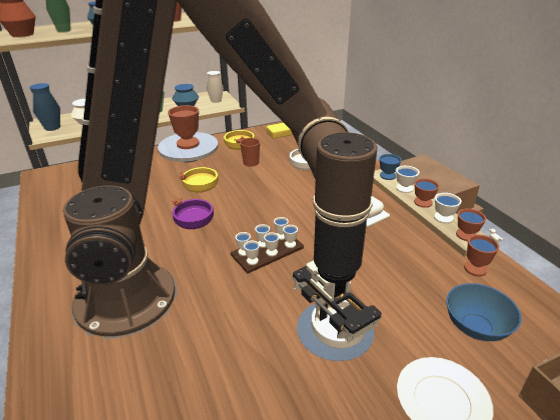

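View pics/w6.png

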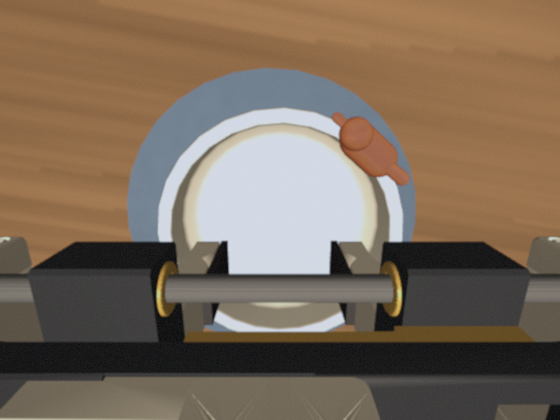

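The dish stands on the mat, with mat visible around it in the wrist view (mat edges x 128 to 415, top 68; dish rim x 158 to 404, top 108). Before releasing I'll compare both with the same camera and nudge for centring.

Run:
```python
from h import *
from mv import *
from plant import capture
from scipy.optimize import least_squares
st=get_state();w=capture("wrist")
R=Ro.from_euler('xyz',st["eef_rot"],degrees=True).as_matrix()
T=np.eye(4);T[:3,:3]=R;T[:3,3]=st["tcp_pos"];M=np.linalg.inv(T@w["mount"])
w["rvec"]=cv2.Rodrigues(M[:3,:3])[0];w["tvec"]=M[:3,3]
m=ray(w,[(128,200),(142,150),(175,108),(272,68),(340,83),(380,110),(414,200)],plane=0.)
f=lambda k:np.hypot(m[:,0]-k[0],m[:,1]-k[1])-.085
r=least_squares(f,[.405,-.296]);print("mat",r.x,f(r.x).round(4))
```

```text
mat [ 0.40877513 -0.297482  ] [ 0.0006 -0.0005 -0.0013  0.0001  0.0005  0.0013 -0.0018]
```

Measured in the same camera, the dish is about 7 mm from the mat's centre, well within 25 mm. I'll draw the fingers in to free them from the wall, then lift.

Request:
apply_moves(rows=[[[0, 0, 0], 0], [[0, 0, 0], 0], [[0, 0, 0], 0], [[-0.003, 0, 0], 0], [[-0.006, 0, 0], 0], [[-0.008, 0, 0], 0], [[-0.008, 0, 0], 0]], gripper=0.4)

```text
time_s: 13.3
tcp_pos: [0.4032, -0.2997, 0.0821]
eef_rot: [-90.0, 0.0, -170.5]
contact_force: [-0.5, -0.6, -0.4]
gripper_width: 0.0355
```

Request:
apply_moves(rows=[[[0, -0.004, 0], 0], [[0, -0.012, 0], 0], [[0, -0.025, 0], 0], [[0, -0.045, 0], 0], [[0, -0.07, 0], 0], [[0, -0.1, 0], 0], [[0, -0.13, 0], 0], [[0, -0.16, 0], 0], [[0, -0.18, 0], 0], [[0, -0.185, 0], 0], [[0, -0.185, 0], 0]])

```text
time_s: 14.68
tcp_pos: [0.4028, -0.2996, 0.2673]
eef_rot: [-90.0, 0.0, -170.5]
contact_force: [0.7, 0.3, -0.7]
gripper_width: 0.0351
```

Run:
```python
from h import *
from mv import *
from plant import capture
from scipy.optimize import least_squares
tool()
st=get_state();w=capture("wrist");s=capture("side")
R=Ro.from_euler('xyz',st["eef_rot"],degrees=True).as_matrix()
T=np.eye(4);T[:3,:3]=R;T[:3,3]=st["tcp_pos"];M=np.linalg.inv(T@w["mount"])
w["rvec"]=cv2.Rodrigues(M[:3,:3])[0];w["tvec"]=M[:3,3];np.savez("w7.npz",**w)
for nm,c in(("wrist",w),("side",s)):
    q=cloud(c).reshape(-1,3)
    d=q[(np.hypot(q[:,0]-.413,q[:,1]+.300)<.085)&(q[:,2]>.024)&(q[:,2]<.042)]
    f=lambda k:np.hypot(d[:,0]-k[0],d[:,1]-k[1])-k[2]
    print(nm,least_squares(f,[.413,-.3,.056],loss='soft_l1',f_scale=.002).x,len(d),np.median(d[:,2]))
cv2.imwrite("pics/w7.png",w["pixels"]);cv2.imwrite("pics/s7.png",s["pixels"])
```

```text
14.675 [ 0.4028 -0.2996  0.2673] [-9.0000e+01  3.0000e-02 -1.7055e+02] [ 0.7  0.3 -0.7] 0.03508097989943863
wrist [ 0.41510912 -0.30036295  0.05555925] 2201 0.03312658777545835
side [ 0.41215629 -0.30222109  0.05625465] 627 0.031772511979853424
```

View pics/w7.png

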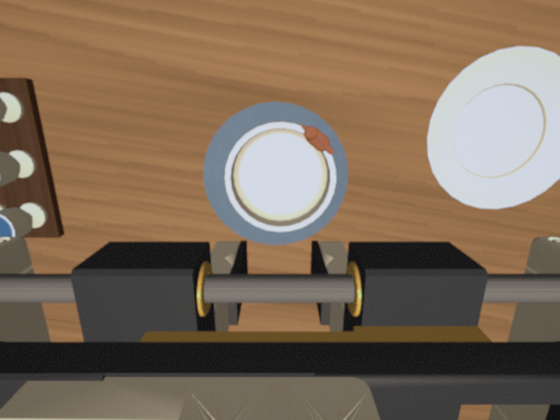

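View pics/s7.png

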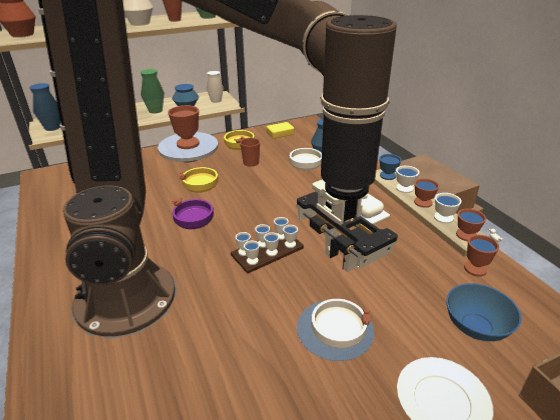

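The dish stands flat and wholly on the mat: in the wrist view the dish is at about (280,177) and the mat at (276,172), with a grey ring all round. The gripper is clear above it.

```bash
python3 -c "
from plant import close_job
print(close_job())"
```

```text
the job is handed in; nothing more can be done
None
```

I slid the bird dish through the gap and onto the grey mat, let go of it, and handed the job in after about 15 s of robot time. To move it, I lowered the fingers inside the dish and spread them short of a grip, so they pushed only on its inner wall.

- **Position on the mat:** the dish centre measured (0.415, -0.300) and the mat centre (0.409, -0.297) with the wrist camera. That is about 7 mm apart, against the 25 mm allowed. The side camera put the dish at (0.412, -0.302).
- **Flat and released:** the rim read 32 to 33 mm high against a nominal 34 mm, so the dish is lying flat. The last pictures show mat all round it and the gripper about 0.2 m above.
- **Clearances:** force readings taken between moves stayed at about 3 N or less. The closest the dish came to the butter dish was about 21 mm at the bird, by the camera measurements. The gripper body passed about 14 mm above the tray and butter dish.
- **Disagreements:**
  - The top and side cameras differed by up to 6 mm in y.
  - Two hidden corners in the side view gave bad tray and butter-dish fits, so I used the top view for those.
  - The dish lagged up to 20 mm within the finger play, and part-way through the gap it sat about 14 mm off-centre towards the butter dish. I corrected that before going on.

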